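Shut and bolt the bamboo hatch of the puppet crate

ROBOT

A 6-joint arm with a two-finger parallel gripper is mounted at the origin on the work surface. World frame = base frame: x ahead of the robot, y to its left, z up, the work surface at z = 0. Lengths are in m, angles in degrees, forces in N, time in s.
With the tool pointing down it reaches from about 0.3 to 0.75 m from the base axis. Payload 8.5 kg.
Tool frame: the origin (TCP) lies between the finger pads; the fingertips stand 22 mm ahead of it and the grasp point (between the pads) lies 3 mm ahead of it; y points along the fingers, z is the direction in which the jaws open and shut, and the axes are right-handed (so a half turn about y gives the same grasp; the last joint's range is limited). The gripper opens to 85 mm and grips with 20 to 120 N. Pads are 22 mm wide; open, the fingers measure 114 mm over their backs; the gripper's body (76 mm by 85 mm) begins 54 mm behind the grasp point. The pads swing forward as they close: fully open they stand 13 mm farther back than shut.
Start: joints at [-87.852, 21.807, 74.336, -0, 83.858, -12.336], TCP at [0.138, -0.533, 0.217] pointing down, gripper open.
Joint ranges: [-178.18, 178.18], [-50.72, 133.34], [12.68, 142.11], [-81.47, 261.47], [9.98, 163.14], [-165.26, 165.26]. Speed limits (degrees/s): [136.94, 136.94, 180, 180, 180, 180].

INTERFACE

Orientations are given as [roll, pitch, yaw] about the fixed x, y, z axes, in that order (R = Rz(yaw) Ry(pitch) Rx(roll)).
In Python, from workcell import arm, claw, status, get_image, get_calibration, workorder, look_for, masks_of gives the robot as it stands. Calls block until the motion is done:
- arm.movep(position, orientation): joint-space move of the TCP to a pose.
- arm.line_to(position, orientation=None, v=0.15, contact_N=None): straight line of the TCP; orientation=None keeps the orientation; v is the mean speed in m/s. With contact_N (N) it stops when the force on the tool has changed by that much, and returns True; else False.
- arm.movej(angles): joint-space move.
- claw.move_gripper(opening, f_grip=None): finger opening in m; f_grip is the grip in N (None keeps the last); returns when the fingers have stopped.
- arm.hold(seconds).
- arm.ik(position, orientation): joint angles nearest the present ones, or None.
- status.observe(): the state.
- get_image(name): name is "scene" or "top" or "wrist"; returns (picture, depth): 400x640x3 uint8, red, green, blue; 400x640 float32, m along the optical axis (not along the pixel's ray), 0 where there is no reading.
- get_calibration(name): a dict with "fx", "fy", "cx", "cy" (pixels), "dist" ([k1, k2, p1, p2, k3] as OpenCV has them; the pictures are not rectified), "world_to_cam" (4x4, takes a point from world to camera coordinates). Camera axes: x right, y down, z forward; pixel columns grow to the right and rows downward; lengths in m; the calibration is good to about 2 mm. A picture is of the moment at which its call begins: read the wrist's pose just before it. get_calibration takes no time and is no camera call; for the wrist camera it gives the pose at the moment of the call.
A pose or a line that the arm cannot do raises arm.MotionError and nothing moves.
- workorder.job_done(): hands the job in, once; it reports no verdict.
Trained networks look in the newest picture that a camera, given by its name, has taken for a name from the list of things; names that differ only in an ending like _2 or _b are one class to them, and where a whole thing is asked for, a point or a joint stands for the part that bears it (a point fixed in the world has none). Each returns a list of dicts, best first, with "conf" (0 to 1); they miss things now and then, are a little off and sometimes report something else, mostly with a low value. They report only what shows in the picture. A call takes as long as a camera call.
- look_for(camera, thing): "extent" ([centre column, centre row, width, height] in pixels, round what is visible of it).
- masks_of(camera, thing): "mask" (400x640 bool, what is visible of it) and "extent" ([centre column, centre row, width, height] in pixels, round what is visible of it).
The state is a dict: "clock": time; "qpos": joint angles; "dq": joint speeds; "joint_efforts": joint torques, N m; "eef_pos": TCP position; "tool_rot": TCP orientation; "force": force on the tool from outside, world axes, zero at the start; "wrist_torque": the same for the moment, N m; "gripper_width": finger opening in m.
Only numpy, scipy, OpenCV 4.12 (cv2) and the standard library are available. Lean on these libraries where they do the work, as an engineer would, in place of code of your own. Each camera call takes 0.05 s, during which the arm holds its last target.

TASK

Gently lower the bamboo hatch until it is fully shut on its crate, then press the red spring plunger of the latch all the way down, and while it is down slide the bamboo keeper fully home over it, so that the plunger stays trapped and the hatch is bolted when you let go. Do not slam the hatch or force the latch, and leave the other things on the bench where they are.

Things in the scene. Friction and masses are not known exactly. Their poses are not given: they have to be found in the camera images.
- crate: Fixed slatted wooden crate, 170 mm (x) by 240 mm (y) by 90 mm high, walls 6 mm. Origin: centre of its underside, on the bench; z up; its x axis points away from the robot at yaw 0. All coordinates in these notes are in this frame, in mm. The latch block stands before it (x -200 to -100, y -95 to +95) and turns and shifts with it.
- lid (a joint): Bamboo hatch, rad: 0 = shut flat on the crate, grows as it opens upward; starts 0.75 to 1.15. Plate 170 (x) by 240 (y) by 16 mm, hinged along the crate's far top edge. Shut, its top is at z 106 and its front edge at x -85. It can be shut by setting closed fingers against its outer face (turned away from the robot while open, on top when shut) and sweeping over and down.
- lid_hinge (a point): Middle of the hatch's hinge line (x +85, z 90, parallel to y), which is the far end of the plate's underside. The hinge is stiff (about 0.5 N m): the hatch stays at any angle; 3 to 8 N near the front edge moves it.
- lid_edge (a point): Middle of the hatch's free edge, on its outer face; 170 mm from the hinge line, 16 mm off the plate's underside. Swings with the hatch. A brass strap hangs from this edge at y +55 to +85; when shut, its foot reaches 33 mm in front of the edge and 35 mm below the plate's underside, and comes to lie under the keeper's nose.
- latch_foot (a point): Bench point (z 0) under the middle of the latch block, at x -158, y 0. The whole latch (block, plunger, keeper) sits on a packing of 0 to 12 mm that differs each time and is not reported: add it to every latch height given here, which are for no packing. Feel for the true height. Block top z 48.
- plunger (a joint): Red spring plunger, m: 0 = fully out (start), 0.020 = bottomed. Moves straight down; spring push about 8 N out, 14 N at the bottom; springs back if let go untrapped. Its flat top, at z 86 fully out and z 66 bottomed (plus the packing), is a thumb bar x -178 to -138, y -90 to +35. Trapped under the keeper it reads about 0.017.
- press_foot (a point): Bench point (z 0) straight below the free part of the thumb bar, at x -158, y -68. The bar is open from above here, behind the keeper's arch (y -90 to -48). A fingertip pressing here can be drawn towards +y, keeping the plunger down, and its side pushes the arch along.
- ears_foot (a point): Bench point (z 0) below the plunger's two ears, at x -158, y +17.5. The ears widen the thumb bar to x -196 and -120 over y 0 to +35, 16 mm thick, tops flush with the bar. While the plunger is out they block the keeper's prongs; with it bottomed, the prongs pass over the ears with 3 mm to spare.
- keeper (a joint): Bamboo keeper (slide bolt), m: 0 = back, grows towards +y, 0.042 = home at its end stop; starts 0 to 0.006; friction about 2.5 N, stays where left. At 0 its arch handle spans the thumb bar: crossbar x -194 to -122, y -48 to -36, z 96 to 108 (plus packing), on posts outside the bar. Two prongs (z 69 to 81 plus packing) run from it to y -8, in line with the ears.
- nose_foot (a point): Bench point (z 0) at x -110, y +70, over which the nose of the keeper's rail lies when home, above the hatch's brass foot. The rail (x -116 to -104, z 69 to 81 plus packing) runs through two steel staples 91 mm high (plus packing) at y -70 and +35.
- fairy_head: Bystander: chipped faded-gold fairy head with a pointed headdress, 76 mm wide, 128 mm high, origin under its foot.
- lotus_base: Bystander: red lacquered lotus base, 115 mm across, 52 mm high, origin under its centre.
- mallet: Bystander: stubby round wooden mallet lying down, head 85 mm by 64 mm diameter, 190 mm long, origin on the bench between head and handle end.
- whetstone: Bystander: grey whetstone 170 x 60 x 28 mm, origin under its centre.
- paint_jar: Bystander: amber jar with red cap, 68 mm across, 85 mm high, origin under its centre.
- lacquer_tin: Bystander: bare metal tin, 80 mm across, 100 mm high, origin under its centre.

How it is judged (in metres and radians):
On the way, in this order (a step that is already met when the one before it is completed fails the run):
1. the hatch is shut (value of joint lid below 0.03 rad), for 0.2 s.
2. with the hatch shut, the plunger is pressed in and the keeper is still back (value of joint lid below 0.03 rad and value of joint plunger above 0.0165 m and value of joint keeper below 0.015 m), for 0.1 s.
3. the keeper is slid home over the pressed plunger (value of joint lid below 0.03 rad and value of joint plunger above 0.0135 m and value of joint keeper above 0.035 m), for 0.2 s.
At the end, for the whole second after the job is handed in: Hatch shut (under 0.03 rad), keeper within 7 mm of its end stop, and the plunger held down by it at 13.5 mm or more of its 20 mm, all at rest with the robot clear (all of step 3 and velocity of joint plunger below 0.01 m/s); the robot touches nothing.
It fails at once if the hatch is slammed (faster than 2.5 rad/s) (velocity of joint lid below -2.5 rad/s).
It fails at once if crate, hatch or latch is forced (over 60 N) (contact force between the fingers and crate above 60 N).
It fails at once if a bystander is moved by more than 25 mm (distance of any of fairy_head, lotus_base, mallet, whetstone, paint_jar, lacquer_tin from where it was at the start of the episode above 0.025 m).
It also fails if it takes over 48 s, if anything falls off the work surface, if the arm or the gripper's body presses on something with over 40 N, if the wrist force passes 120 N, or if a joint passes its speed limit or range.

## Working session

There is one attempt and no reset: what is moved stays moved. The work goes in short steps, each a Python script; the robot and the scene stay as the last script left them, time stands still between calls to the robot, and variables do not carry over. Pictures are saved under pics/ and viewed, and the job is handed in when it is done.

```bash
ls; mkdir -p pics
python3 - <<'E'
from workcell import *
import cv2
for n in ["scene","top","wrist"]:
    im,d=get_image(n); cv2.imwrite(f"pics/{n}0.png",im[:,:,::-1])
    c=get_calibration(n); print(n,c)
print(status.observe())
E
```

```text
pics
scene {'fx': 380.3503901433107, 'fy': 380.3503901433107, 'cx': 312.61780394770545, 'cy': 196.41439088269374, 'dist': array([0.00854231, 0.        , 0.        , 0.        , 0.        ]), 'world_to_cam': array([[ 0.30550309,  0.95208363,  0.0143047 , -0.1321699 ],
       [ 0.74587247, -0.22994187, -0.62514078, -0.36665451],
       [-0.59189706,  0.20165193, -0.78038092,  1.68365659],
       [ 0.        ,  0.        ,  0.        ,  1.        ]])}
top {'fx': 507.066274430703, 'fy': 507.066274430703, 'cx': 324.48289407097496, 'cy': 199.54452916241894, 'dist': array([-0.16585668,  0.        ,  0.        ,  0.        ,  0.        ]), 'world_to_cam': array([[-0.01145107, -0.99985149,  0.01287907, -0.02635173],
       [-0.99492556,  0.01010521, -0.10010502,  0.5525304 ],
       [ 0.09996001, -0.01396002, -0.99489352,  1.63019694],
       [ 0.        ,  0.        ,  0.        ,  1.        ]])}
wrist {'fx': 322.3547165837862, 'fy': 322.3547165837862, 'cx': 315.65737649772535, 'cy': 196.52633783894245, 'dist': array([0.01224171, 0.        , 0.        , 0.        , 0.        ]), 'world_to_ca
[... 307 characters left out ...]
00000e+00,
         1.00000000e+00]])}
{'clock': 0.15, 'qpos': array([-8.78524467e+01,  2.18320968e+01,  7.43731852e+01, -9.56636581e-04,
        8.38600061e+01, -1.23341191e+01]), 'dq': array([-0.0978628 , -0.114688  , -0.07027111, -0.05240936, -0.01255309,
       -0.02914702]), 'joint_efforts': array([ 1.84258068e-03, -4.48628461e+01, -2.31344765e+01, -2.54187598e-04,
        3.85930980e-03, -3.79008611e-05]), 'eef_pos': array([ 0.13753759, -0.532262  ,  0.21616325]), 'tool_rot': array([-9.00639843e+01,  1.30172565e-02, -1.65518232e+02]), 'force': array([-0.10940548, -0.28813048,  0.45141241]), 'wrist_torque': array([0.05258572, 0.00804042, 0.03821608]), 'gripper_width': 0.085698308844274}
```

View pics/scene0.png

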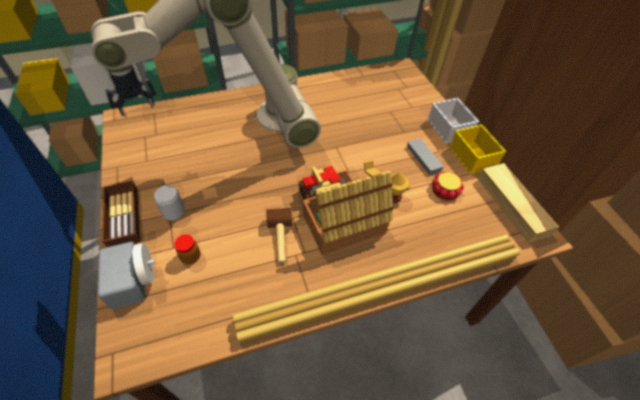

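View pics/top0.png

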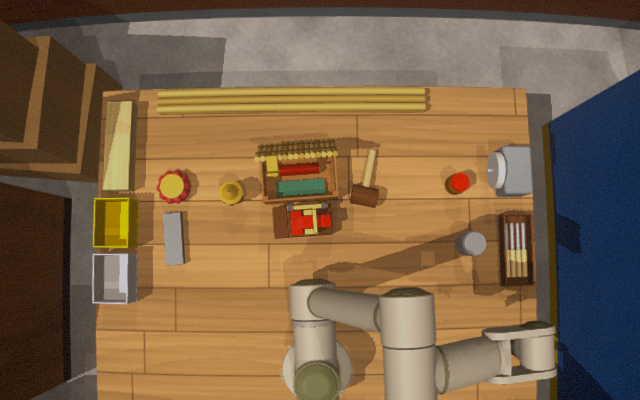

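```bash
cat > h.py <<'E'
from workcell import *
import numpy as np, cv2
def cloud(n,d,c=None):
    c=c or get_calibration(n)
    K=np.array([[c['fx'],0,c['cx']],[0,c['fy'],c['cy']],[0,0,1]])
    v,u=np.mgrid[0:400,0:640]
    p=cv2.undistortPoints(np.stack([u,v],-1).reshape(-1,1,2).astype(np.float64),K,c['dist']).reshape(400,640,2)
    P=np.dstack([p*d[...,None],d])
    T=np.linalg.inv(c['world_to_cam'])
    return P@T[:3,:3].T+T[:3,3]
def proj(n,pts,c=None):
    c=c or get_calibration(n)
    K=np.array([[c['fx'],0,c['cx']],[0,c['fy'],c['cy']],[0,0,1]])
    T=c['world_to_cam']; r,_=cv2.Rodrigues(T[:3,:3])
    return cv2.projectPoints(np.array(pts,float).reshape(-1,1,3),r,T[:3,3],K,np.array(c['dist']))[0].reshape(-1,2)
E
python3 - <<'E'
from h import *
np.set_printoptions(precision=4,suppress=True)
out={}
for n in ["top","scene"]:
    im,d=get_image(n); X=cloud(n,d)
    out[n+'im']=im; out[n+'X']=X; out[n+'d']=d
    print(n,'cam',np.linalg.inv(get_calibration(n)['world_to_cam'])[:3,3])
    for t in ["crate","lid","plunger","keeper","mallet","fairy_head","lotus_base","whetstone","paint_jar","lacquer_tin"]:
        r=masks_of(n,t)
        for k in r[:2]:
            m=k['mask']&(d>0); P=X[m]
            print(t,round(k['conf'],2),np.round(k['extent']),m.sum(),np.median(P,0) if len(P) else '', P.min(0) if len(P) else '',P.max(0) if len(P) else '')
        if r: out[n+t]=r[0]['mask']
np.savez('obs.npz',**out)
for n,(a,b,c,e) in {"top":(230,110,410,260),"scene":(240,140,440,270)}.items():
    im=out[n+'im'][b:e,a:c,::-1]; cv2.imwrite(f'pics/{n}1.png',cv2.resize(im,None,fx=4,fy=4,interpolation=cv2.INTER_CUBIC))
E
```

```text
top cam [ 0.3865 -0.0092  1.6775]
crate 0.59 [298. 187.  84.  99.] 6737 [0.6043 0.0463 0.0501] [ 0.4286 -0.0785 -0.0096] [0.7608 0.2034 0.2749]
lid 0.74 [295. 156.  84.  32.] 1517 [0.6764 0.0694 0.221 ] [ 0.5995 -0.0668 -0.0092] [0.7591 0.1989 0.2749]
plunger 0.97 [310. 223.  39.  21.] 557 [0.4781 0.0364 0.0923] [ 0.4384 -0.0481  0.0555] [0.511  0.0772 0.1026]
plunger 0.42 [458. 186.  22.  28.] 488 [ 0.5963 -0.4607  0.0802] [ 0.5619 -0.5251 -0.0072] [ 0.6448 -0.435   0.0949]
keeper 0.75 [307. 218.  26.  29.] 286 [0.508  0.0088 0.0889] [ 0.4411 -0.0172  0.0488] [0.5329 0.0648 0.1206]
keeper 0.26 [296. 188.  84. 102.] 6562 [0.6051 0.0485 0.051 ] [ 0.4284 -0.0768 -0.0096] [0.7591 0.1956 0.2749]
mallet 0.88 [365. 178.  31.  58.] 752 [ 0.5779 -0.1714  0.0545] [ 0.5275 -0.2041  0.0148] [ 0.7175 -0.1143  0.0737]
mallet 0.65 [294. 156.  82.  36.] 1476 [0.6768 0.0666 0.2206] [ 0.5995 -0.0704 -0.0092] [0.7608 0.1861 0.2749]
fairy_head 0.9 [237. 193.  29.  25.] 492 [0.571  0.261  0.0929] [ 0.5357  0.2197 -0.008 ] [0.6201 0.3204 0.1322]
lotus_base 0.73 [295. 188.  85. 100.] 6426 [0.6057 0.0477 0
[... 1671 characters left out ...]

lotus_base 0.71 [320. 177.  38.  26.] 424 [0.4842 0.0282 0.0901] [ 0.3588 -0.0527 -0.0033] [0.5222 0.1058 0.097 ]
lotus_base 0.64 [449. 187.  30.  24.] 669 [0.6143 0.4483 0.0432] [ 0.5521  0.4066 -0.004 ] [0.6581 0.5183 0.0566]
whetstone 0.59 [424. 160.  37.  35.] 626 [0.4427 0.4567 0.0251] [ 0.3465  0.4294 -0.0033] [0.518  0.5002 0.0339]
whetstone 0.39 [187. 249.  25.  28.] 597 [ 0.6213 -0.4667  0.0671] [ 0.53   -0.5014 -0.0049] [ 0.6387 -0.4374  0.0894]
paint_jar 0.57 [188. 250.  26.  28.] 630 [ 0.6202 -0.4671  0.0644] [ 0.5083 -0.5109 -0.0049] [ 0.6387 -0.4374  0.0894]
lacquer_tin 0.56 [171. 203.  30.  33.] 733 [ 0.4289 -0.5021  0.0848] [ 0.3698 -0.5428  0.003 ] [ 0.4488 -0.4673  0.104 ]
```

View pics/top1.png

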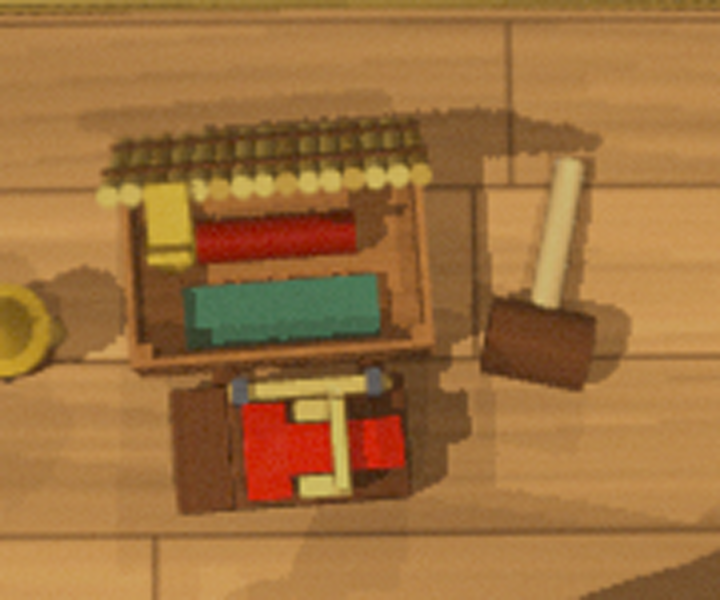

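View pics/scene1.png

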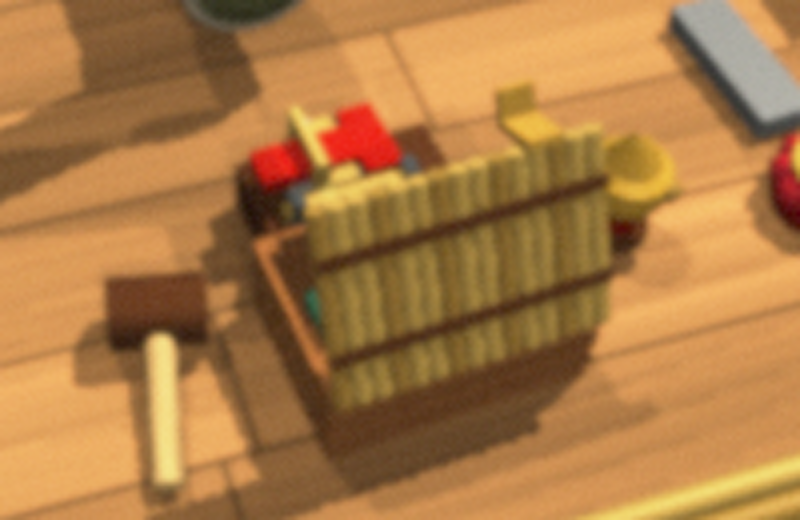

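```bash
cat > fit.py <<'E'
from h import *
np.set_printoptions(precision=4,suppress=True)
o=np.load('obs.npz')
from scipy.optimize import least_squares
# lid plane from scene cloud
m=cv2.erode(o['scenelid'].astype(np.uint8),np.ones((7,7)))>0
P=o['sceneX'][m&(o['scened']>0)]; P=P[P[:,2]>0.09]
from numpy.linalg import svd
for _ in range(5):
    c=np.median(P,0); c=P.mean(0); n=svd(P-c,full_matrices=False)[2][2]; n*=np.sign(n[2])
    r=(P-c)@n; P=P[abs(r)<max(2.0*np.median(abs(r)),.006)]
print('lid plane',c,n,'tilt',np.arccos(n[2]),'yaw',np.degrees(np.arctan2(n[1],n[0])),len(P),r.std())
# walls points from top: z in 80..100, not lid
X=o['topX']; Z=X[...,2]
for lo,hi,name in [(.078,.1,'wall/latch'),(.04,.066,'block')]:
    k=(Z>lo)&(Z<hi)&(X[...,0]>.40)&(X[...,0]<.75)&(abs(X[...,1]-.05)<.16)
    vv,uu=np.nonzero(k); print(name,k.sum(),X[k].min(0),X[k].max(0))
E
python3 fit.py
```

```text
lid plane [0.6943 0.0483 0.1805] [0.9087 0.0626 0.4127] tilt 1.1453938614496104 yaw 3.939574617910242 2799 0.0024820395777632787
wall/latch 1247 [ 0.4383 -0.0742  0.0781] [0.7386 0.1727 0.0999]
block 1042 [ 0.4309 -0.0722  0.04  ] [0.6803 0.1668 0.0658]
```

```bash
cat > fit2.py <<'E'
from h import *
from scipy.optimize import least_squares
np.set_printoptions(precision=4,suppress=True)
C=[((-85,120,90,0),(135,370)),((-85,-120,90,0),(435,352)),((-100,95,48,1),(172,390)),((-200,95,48,1),(178,515)),((-200,-95,48,1),(410,497)),
((-120,35,86,1),(243,405)),((-196,35,86,1),(250,502)),((-138,-90,86,1),(403,417)),((-178,-90,86,1),(405,468))]
L=np.array([c[0] for c in C],float); px=np.array([c[1] for c in C])/4+[230-.4,110-.4]
def world(p,q):
    x,y,a,pk=p; q=np.atleast_2d(q).astype(float); z=q[:,2]+pk*q[:,3]
    c,s=np.cos(a),np.sin(a)
    return np.c_[x+(c*q[:,0]-s*q[:,1])/1e3,y+(s*q[:,0]+c*q[:,1])/1e3,z/1e3]
f=lambda p:(proj('top',world(p,L))-px).ravel()
s=least_squares(lambda p:np.r_[f(p),(p[3]-6)/6*.5],[.6,.04,.07,6],x_scale=[.01,.01,.01,5],loss='soft_l1')
print(s.x,np.degrees(s.x[2])); print(f(s.x).reshape(-1,2))
o=np.load('obs.npz'); im=o['topim'][110:260,230:410,::-1]; im=cv2.resize(im,None,fx=4,fy=4)
pts=[(-85,120,90,0),(-85,-120,90,0),(85,-120,90,0),(85,120,90,0)],[(-100,95,48,1),(-200,95,48,1),(-200,-95,48,1),(-100,-95,48,1)],[(-196,35,86,1),(-120,35,86,1),(-120,0,86,1),(-138,0,86,1),(-138,-90,86,1),(-178,-90,86,1),(-178,0,86,1),(-196,0,86,1)],[(-194,-48,108,1),(-122,-48,108,1),(-122,-36,108,1),(-194,-36,108,1)]
for q in pts:
    uv=(proj('top',world(s.x,q))-[229.6,109.6])*4
    cv2.polylines(im,[uv.round().astype(int)],True,(255,0,255),1)
cv2.imwrite('pics/fit.png',im)
# depth checks in crate frame
x,y,a,_=s.x
for n in['top','scene']:
    X=o[n+'X']; I=o[n+'im'].astype(int); red=(I[...,0]>130)&(I[...,1]<60)&(I[...,2]<60)
    d=X-[x,y,0]; lx=np.cos(a)*d[...,0]+np.sin(a)*d[...,1]; ly=-np.sin(a)*d[...,0]+np.cos(a)*d[...,1]
    for nm,(x0,x1,y0,y1) in dict(press=(-173,-143,-82,-60),ears=(-185,-130,5,30),bar=(-170,-146,-25,0),block=(-195,-110,50,90),cross=(-185,-130,-46,-38),table=(-230,-215,-80,80),wallF=(-84,-80,-110,50)).items():
        k=(lx>x0/1e3)&(lx<x1/1e3)&(ly>y0/1e3)&(ly<y1/1e3)
        print(n,nm,k.sum(),np.median(X[k][:,2]) if k.any() else '')
E
python3 fit2.py
```

```text
[0.6325 0.0481 0.0571 3.3383] 3.2687574552450167
[[-0.6353 -0.2823]
 [ 0.403  -0.8743]
 [-0.5963 -0.0258]
 [-0.2377 -0.2447]
 [ 0.9286  0.2749]
 [-0.0241  0.2482]
 [-0.2503  0.1642]
 [ 0.0708  0.2819]
 [ 0.4573  0.2362]]
top press 66 0.09255179232797972
top ears 141 0.09284923837710735
top bar 60 0.09246657609760911
top block 319 0.038571658253028884
top cross 44 0.1138975682530603
top table 220 0.0001971955854647156
top wallF 186 0.0611758821874927
scene press 53 0.09049450194321773
scene ears 78 0.09039985431600711
scene bar 40 0.09115580623914499
scene block 91 0.03643399882102383
scene cross 45 0.10995340009298482
scene table 1 0.0013321369350209888
scene wallF 12 0.07147252987083197
```

View pics/fit.png

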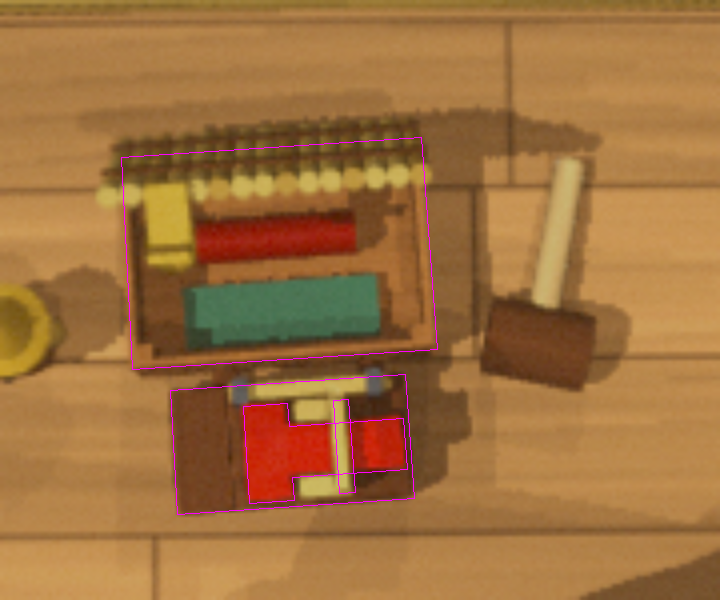

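```bash
cat >> h.py <<'E'
x0,y0,A=.6325,.0481,.0571
YAW=-90+np.degrees(A)
ORI=[-90,0,YAW]
def W(lx,ly,z):
    c,s=np.cos(A),np.sin(A); return [x0+(c*lx-s*ly)/1e3,y0+(s*lx+c*ly)/1e3,z/1e3]
def st(m=''):
    s=status.observe(); d=s['eef_pos']-[x0,y0,0]; c,q=np.cos(A),np.sin(A)
    print(m,'t%.2f'%s['clock'],'loc',np.round([1e3*(c*d[0]+q*d[1]),1e3*(-q*d[0]+c*d[1]),1e3*d[2]],1),'F',np.round(s['force'],1),'w',round(s['gripper_width'],4)); return s
E
python3 - <<'E'
from h import *
global ORI
p=status.observe()
r=[]
for yaw in (YAW,YAW+180):
    q=[arm.ik(W(*a),[-90,0,yaw]) for a in [(85,0,380),(80,0,255),(-50,0,128),(-158,-68,120)]]
    print(yaw,[None if k is None else np.round(k) for k in q])
c=np.linalg.inv(get_calibration('wrist')['world_to_cam'])[:3,3]; print(c, p['eef_pos'])
E
```

```text
-86.728410989803 [None, array([ -5.,  39.,  37.,  -0., 103.,  -9.]), array([ -7.,  30.,  77.,  -0.,  74., -10.]), array([-18.,  21.,  94.,  -0.,  65., -21.])]
93.271589010197 [None, None, None, array([-18.,  21.,  94.,   0.,  65., 159.])]
[ 0.21224119 -0.51320231  0.37405052] [ 0.13755746 -0.53250508  0.21662299]
```

Run:
```python
from h import *
claw.move_gripper(0.0)
p=status.observe()['eef_pos']
for z in (330,310,290):
    q=arm.ik(W(82,-190,z),ORI)
    if q is not None: break
print(z,q)
arm.line_to([p[0],p[1],.30])
arm.movep(W(82,-190,z),ORI); st('a')
arm.line_to(W(82,0,z if arm.ik(W(82,0,z),ORI) is not None else 275)); st('b')
arm.line_to(W(82,0,252)); st('c')
im,d=get_image('scene'); cv2.imwrite('pics/s2.png',cv2.resize(im[120:280,220:460,::-1],None,fx=3,fy=3))
```

```text
330 [-1.98519511e+01  4.40179906e+01  1.60367698e+01 -2.54444375e-14
  1.19945240e+02 -2.31235401e+01]
a t5.24 loc [  81.6 -191.1  330.1] F [-0.  -0.5 -0.4] w -0.0
b t6.66 loc [ 82.1  -1.  329.8] F [-0.5 -0.1 -0.2] w -0.0002
c t7.33 loc [ 82.3  -0.4 253.2] F [-0.1 -0.2  1.2] w -0.0
```

View pics/s2.png

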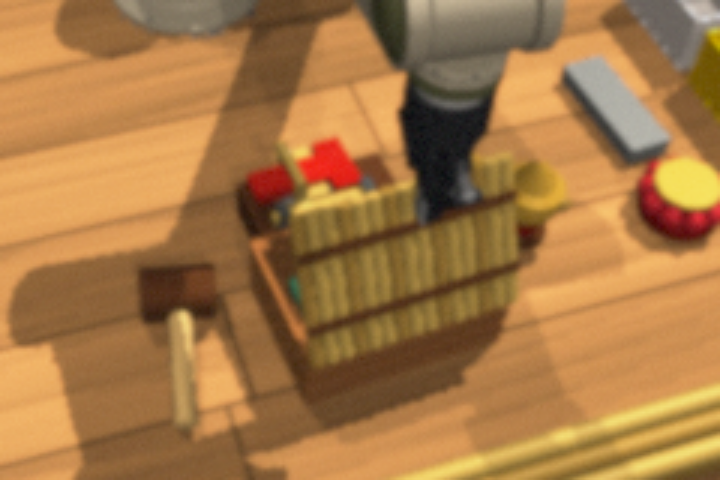

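The fingertips, around (430, 215) in the crop, are on the outer side of the hatch, just below its free edge. I'll sweep it shut now.

Run:
```python
from h import *
def tgt(th,r=150,off=0):
    return W(85-r*np.cos(th)+16*np.sin(th)+14.5, 0, 90+r*np.sin(th)+16*np.cos(th)+22+off)
print(arm.line_to(tgt(1.15),v=.05,contact_N=20)); st()
for th in np.linspace(1.0,0.1,7):
    h=arm.line_to(tgt(th),v=.09,contact_N=25); st('%.2f %s'%(th,h))
    if h: break
```

```text
False
 t8.11 loc [ 53.   -0.  255.5] F [ 1.2  0.  -0.8] w -0.0
1.00 False t8.51 loc [ 32.2  -0.  247.1] F [-0.8 -0.4 -0.4] w 0.0001
0.85 False t8.91 loc [ 1.310e+01 -1.000e-01  2.356e+02] F [ 0.9 -0.1  0.4] w 0.0001
0.70 False t9.31 loc [-4.300e+00 -1.000e-01  2.213e+02] F [-0.3 -0.9  0.2] w 0.0003
0.55 False t9.71 loc [-1.940e+01 -1.000e-01  2.046e+02] F [0.6 0.6 0.2] w 0.0001
0.40 False t10.11 loc [-3.190e+01 -1.000e-01  1.857e+02] F [ 0.4 -1.4  0.1] w 0.0
0.25 False t10.51 loc [-4.140e+01 -1.000e-01  1.651e+02] F [ 0.6  0.2 -0.1] w -0.0003
0.10 False t10.91 loc [-4.780e+01 -1.000e-01  1.433e+02] F [ 0.2 -0.4  0. ] w 0.0002
```

Run:
```python
from h import *
im,d=get_image('scene'); cv2.imwrite('pics/s3.png',cv2.resize(im[120:280,220:460,::-1],None,fx=3,fy=3))
```

```text
(no output)
```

View pics/s3.png

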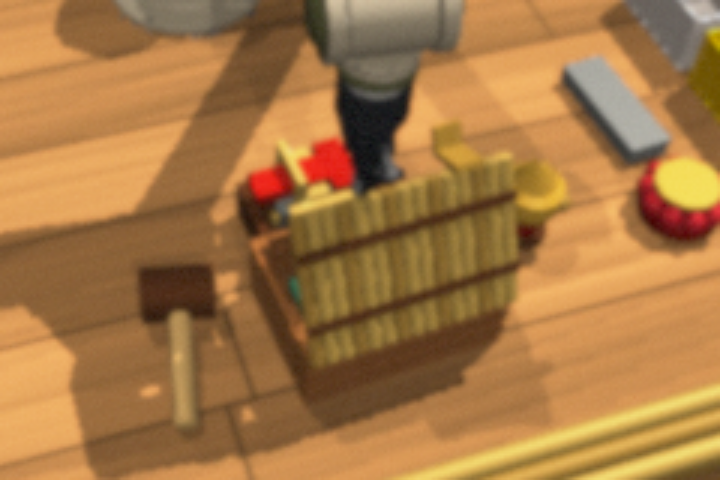

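Run:
```python
from h import *
st()
o=np.load('obs.npz')
im,d=get_image('scene'); X=cloud('scene',d)
m=cv2.erode(o['scenelid'].astype(np.uint8),np.ones((7,7)))>0
print('lid depth change mm',np.percentile(1e3*(d-o['scened'])[m&(d>0)],[10,50,90]))
cv2.imwrite('pics/s4.png',cv2.resize(im[120:280,220:460,::-1],None,fx=3,fy=3))
im,d=get_image('top'); cv2.imwrite('pics/t4.png',cv2.resize(im[110:260,230:410,::-1],None,fx=4,fy=4))
a=proj('scene',[status.observe()['eef_pos'],status.observe()['eef_pos']-[0,0,.022]]); print((a-[220,120])*3)
th=1.145
q=[W(85-s*np.cos(th)+16*np.sin(th),y,90+s*np.sin(th)+16*np.cos(th)) for s in(0,170) for y in(-120,120)]
print((proj('scene',q)-[220,120])*3, (proj('top',q)-[230,110])*4)
```

```text
t10.96 loc [-4.760e+01 -1.000e-01  1.436e+02] F [0.9 0.1 1.4] w 0.0
lid depth change mm [-3.93428802 -0.0487566   3.89406681]
[[362.65941105 200.99432599]
 [361.20878084 213.92063708]]
[[309.44338189 366.41328431]
 [518.53829479 298.66800996]
 [287.41437724 219.71269772]
 [512.37261617 154.43764803]] [[418.7347093  115.69135962]
 [117.48711317 135.74027331]
 [432.82308453 164.32668731]
 [ 97.84180482 186.68426159]]
```

View pics/s4.png

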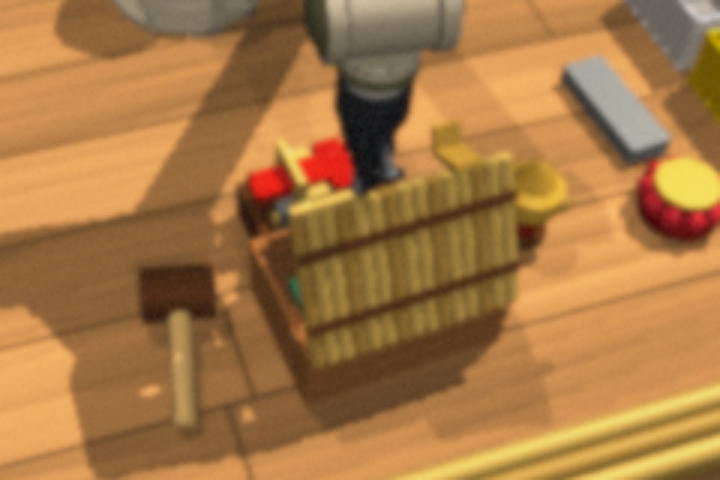

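View pics/t4.png

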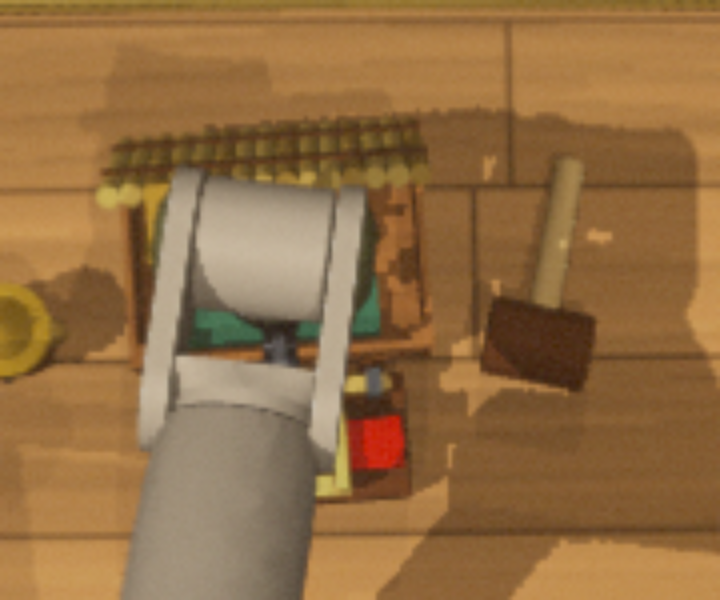

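Run:
```python
from h import *
for z in (253,231): print(z,(proj('scene',[W(82.3,0,z)])-[220,120])*3)
im,d=get_image('wrist'); cv2.imwrite('pics/w4.png',im[:,:,::-1])
im,d=get_image('scene'); X=cloud('scene',d)
# depth of finger pixels just above lid edge
for (u,v) in [(375,150),(375,165),(378,180),(370,185),(400,200)]:
    print((u,v),X[int(120+v/3),int(220+u/3)], [x0,y0])
```

```text
253 [[426.68689673 225.09246394]]
231 [[424.01500396 239.54351374]]
(375, 150) [0.62304624 0.0343753  0.26782406] [0.6325, 0.0481]
(375, 165) [0.5968591  0.04905579 0.21327858] [0.6325, 0.0481]
(378, 180) [0.64180565 0.03238986 0.24459897] [0.6325, 0.0481]
(370, 185) [0.62331991 0.03194416 0.21995079] [0.6325, 0.0481]
(400, 200) [0.66689973 0.04493976 0.24125147] [0.6325, 0.0481]
```

View pics/w4.png

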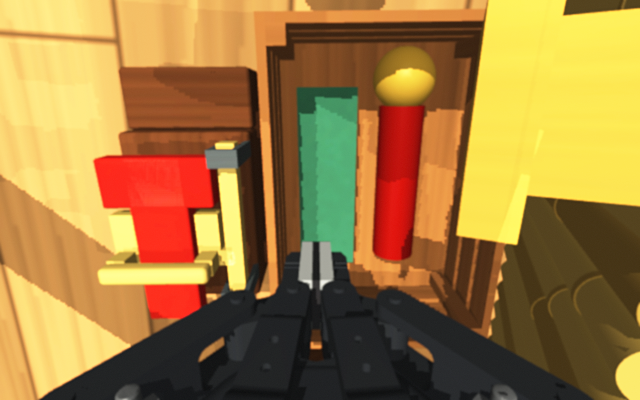

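Run:
```python
from h import *
s=status.observe(); im,d=get_image('wrist'); X=cloud('wrist',d)
from scipy.spatial.transform import Rotation as R
Rt=R.from_euler('xyz',s['tool_rot'],degrees=True).as_matrix()
T=(X-s['eef_pos'])@Rt
for v in range(236,330,6):
    print(v,[tuple(np.round(1e3*T[v,u]).astype(int)) for u in (285,295,305,312,325,335,345)])
# project tool points
for y in (0,3,22): print(y,proj('wrist',[s['eef_pos']+Rt@[0,y/1e3,0]]))
o=np.load('obs.npz')
im,d=get_image('scene'); X=cloud('scene',d); m=cv2.erode(o['scenelid'].astype(np.uint8),np.ones((5,5)))>0
P=X[m&(d>0)]; c=P.mean(0); P=P[(P[:,2]>.1)]; n=np.linalg.svd(P-P.mean(0),full_matrices=False)[2][2]; print(n,np.arccos(abs(n[2])))
```

```text
236 [(np.int64(50), np.int64(121), np.int64(-29)), (np.int64(57), np.int64(138), np.int64(-20)), (np.int64(49), np.int64(120), np.int64(-10)), (np.int64(49), np.int64(119), np.int64(-3)), (np.int64(49), np.int64(119), np.int64(9)), (np.int64(49), np.int64(119), np.int64(18)), (np.int64(49), np.int64(120), np.int64(28))]
242 [(np.int64(55), np.int64(118), np.int64(-28)), (np.int64(63), np.int64(137), np.int64(-20)), (np.int64(-12), np.int64(-21), np.int64(-4)), (np.int64(-11), np.int64(-20), np.int64(-1)), (np.int64(-11), np.int64(-19), np.int64(5)), (np.int64(55), np.int64(120), np.int64(19)), (np.int64(55), np.int64(119), np.int64(28))]
248 [(np.int64(60), np.int64(116), np.int64(-28)), (np.int64(70), np.int64(137), np.int64(-21)), (np.int64(-11), np.int64(-25), np.int64(-4)), (np.int64(-11), np.int64(-26), np.int64(-1)), (np.int64(-11), np.int64(-25), np.int64(5)), (np.int64(62), np.int64(120), np.int64(19)), (np.int64(61), np.int64(120), np.int64(28))]
254 [(np.int64(64), np.int64(113), np.int64(-28)), (np.int64(-7), np.int64(-25), np.int64(-9)), (np.int64(-12), np.int64(-33), np.
[... 3516 characters left out ...]
(-5)), (np.int64(-10), np.int64(-74), np.int64(-3)), (np.int64(6), np.int64(-52), np.int64(-1)), (np.int64(-8), np.int64(-71), np.int64(4)), (np.int64(-18), np.int64(-83), np.int64(6)), (np.int64(-17), np.int64(-83), np.int64(9))]
326 [(np.int64(-17), np.int64(-85), np.int64(-8)), (np.int64(-17), np.int64(-84), np.int64(-5)), (np.int64(-9), np.int64(-74), np.int64(-3)), (np.int64(9), np.int64(-52), np.int64(-1)), (np.int64(0), np.int64(-63), np.int64(4)), (np.int64(-17), np.int64(-85), np.int64(6)), (np.int64(-17), np.int64(-84), np.int64(8))]
0 [[314.83846641 244.9171151 ]]
3 [[314.85917787 242.48137096]]
22 [[314.97611932 228.72737689]]
[0.89839468 0.07111742 0.4333928 ] 1.1225422064499957
```

Run:
```python
from h import *
s=st(); im,d=get_image('wrist'); X=cloud('wrist',d)
for nm,(u,v) in dict(wall=(268,200),ear=(160,180),bar=(170,235),cross=(150,273),bench=(60,20),block=(180,90)).items():
    print(nm,np.round(1e3*np.median(X[v-2:v+3,u-2:u+3].reshape(-1,3),0)),d[v,u])
print('tip',np.round(1e3*X[245,305]),d[245,305])
# scene camera finger points: dark/any pixels at expected finger column
im,d=get_image('scene'); X=cloud('scene',d)
k=(np.abs(X[...,0]-W(-47,0,0)[0])<.03)&(np.abs(X[...,1]-W(-47,0,0)[1])<.03)&(d>0)&(X[...,2]>.12)
vv,uu=np.nonzero(k); i=np.argsort(X[k][:,2])[:25]; print(np.c_[(uu[i]-220)*3,(vv[i]-120)*3,np.round(1e3*X[k][i])].astype(int))
```

```text
t11.26 loc [-48.   -0.  143.2] F [0.2 0.  0.4] w 0.0001
wall [552.  52.  90.] 0.22044203
ear [480.  62.  92.] 0.215481
bar [484.  22.  92.] 0.22855301
cross [479.   5. 114.] 0.21132311
bench [366. 168.   0.] 0.26806277
block [476. 119.  38.] 0.2499619
tip [580.  56. 166.] 0.14808945
[[351 192 584  31 163]
 [351 189 581  32 164]
 [354 192 589  32 168]
 [357 192 591  35 169]
 [351 186 583  31 171]
 [360 192 595  36 173]
 [351 183 581  31 174]
 [354 189 590  31 174]
 [357 189 591  34 174]
 [372 189 597  49 175]
 [369 189 596  46 176]
 [354 186 588  32 177]
 [363 189 596  39 177]
 [363 192 600  37 178]
 [357 186 591  34 179]
 [366 189 598  42 179]
 [351 180 582  31 180]
 [360 189 597  35 180]
 [360 186 593  36 180]
 [351 177 580  31 182]
 [354 180 586  32 184]
 [354 183 590  31 184]
 [357 183 591  34 184]
 [351 174 578  32 185]
 [357 180 589  34 186]]
```

Measured in both the wrist and scene views, the fingertip sits about 20 mm above the reported TCP, where the notes put it 22 mm below. That explains why the sweep passed over the hatch without touching it. I'll go back and repeat it with the measured tip.

Run:
```python
from h import *
arm.line_to(W(-48,0,300),v=.25)
arm.line_to(W(82,0,320),v=.25)
arm.line_to(W(82,0,205),v=.2); s=st()
im,d=get_image('scene'); X=cloud('scene',d); cv2.imwrite('pics/s5.png',cv2.resize(im[120:280,220:460,::-1],None,fx=3,fy=3))
k=(np.linalg.norm(X[...,:2]-W(82,0,0)[:2],axis=-1)<.03)&(d>0)&(X[...,2]>.19)
vv,uu=np.nonzero(k); i=np.argsort(X[k][:,2])[:10]; print(np.c_[(uu[i]-220)*3,(vv[i]-120)*3,np.round(1e3*X[k][i])].astype(int))
```

```text
t13.59 loc [ 82.1  -0.  207. ] F [-0.3  0.7  0.4] w -0.0001
[[405 249 692  47 190]
 [399 246 688  42 192]
 [408 246 691  50 193]
 [402 243 686  46 193]
 [405 243 688  48 195]
 [399 243 689  41 199]
 [405 237 687  47 203]
 [405 234 685  48 206]
 [408 234 686  50 207]
 [402 234 686  44 208]]
```

View pics/s5.png

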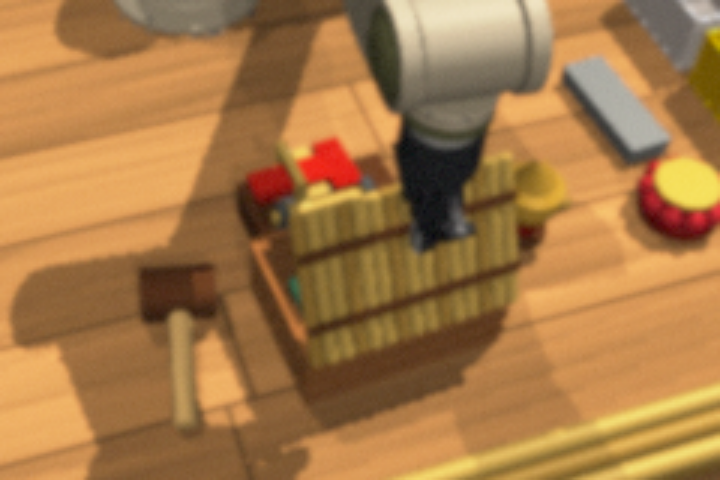

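The tip is at about (430, 245), clearly in front of the outer face and around 25 mm below the free edge. I'll move in until it touches.

Run:
```python
from h import *
print(arm.line_to(W(30,0,205),v=.05,contact_N=3)); st()
```

```text
True
 t14.31 loc [5.08e+01 1.00e-01 2.05e+02] F [-0.4 -0.1 -0. ] w -0.0001
```

Run:
```python
from h import *
def tgt(th,r=143,off=0):
    return W(85-r*np.cos(th)+16*np.sin(th)+9, 0, 90+r*np.sin(th)+16*np.cos(th)-20)
for th in np.linspace(1.05,0.09,7):
    h=arm.line_to(tgt(th),v=.08,contact_N=20); st('%.2f %s'%(th,h))
    if h: break
im,d=get_image('scene'); cv2.imwrite('pics/s6.png',cv2.resize(im[120:280,220:460,::-1],None,fx=3,fy=3))
```

```text
1.05 False t14.64 loc [ 36.6   0.  202. ] F [-0.5 -0.   0.2] w 0.0
0.89 False t15.07 loc [ 16.6  -0.  191.2] F [ 0.2 -0.1 -0.3] w 0.0
0.73 False t15.51 loc [ -1.7  -0.  177.4] F [ 0.9 -0.4 -0.1] w 0.0001
0.57 False t15.94 loc [-17.6   0.  160.8] F [ 1.  -0.3 -0.5] w 0.0003
0.41 False t16.38 loc [-30.6  -0.  141.9] F [ 0.2  0.6 -0.1] w 0.0002
0.25 False t16.81 loc [-40.5  -0.  121.1] F [ 0.7  0.1 -0.2] w -0.0001
0.09 False t17.24 loc [-46.9   0.   98.9] F [0.2 0.8 0.4] w 0.0002
```

View pics/s6.png

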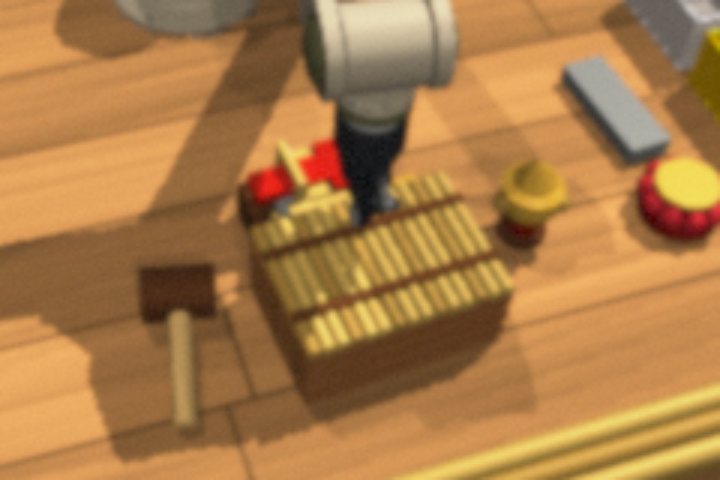

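The hatch has come down and is nearly flat. I'll finish shutting it gently, stopping on contact force.

Run:
```python
from h import *
for n in range(1):
    print(arm.line_to(W(-52,0,70),v=.03,contact_N=14)); st()
    arm.hold(.3); st()
```

```text
True
 t17.77 loc [-47.8  -0.1  91.3] F [-2.5 -0.1  7.6] w 0.0
 t18.07 loc [-47.7  -0.   91.3] F [-1.7  0.4  7.5] w -0.0002
```

Run:
```python
from h import *
np.set_printoptions(precision=4,suppress=True)
arm.line_to(W(-52,0,150),v=.2)
arm.line_to(W(-158,-70,150),v=.2); st()
im,d=get_image('scene'); X=cloud('scene',d); cv2.imwrite('pics/s7.png',cv2.resize(im[120:280,220:460,::-1],None,fx=3,fy=3))
im2,_=get_image('wrist'); cv2.imwrite('pics/w7.png',im2[:,:,::-1])
D=X-[x0,y0,0]; lx=np.cos(A)*D[...,0]+np.sin(A)*D[...,1]; ly=-np.sin(A)*D[...,0]+np.cos(A)*D[...,1]
k=(lx>-.05)&(lx<.075)&(abs(ly)<.1)&(d>0)&(X[...,2]>.08)&(X[...,2]<.14); P=np.c_[lx[k],ly[k],X[k][:,2]]
c=np.linalg.lstsq(np.c_[P[:,:2],np.ones(len(P))],P[:,2],rcond=None)[0]; print('slope x,y,z0',c,len(P))
print('at x-.08',c[2]-.08*c[0])
```

```text
t19.31 loc [-157.4  -69.8  149.7] F [-0.6  0.1 -0.1] w -0.0
slope x,y,z0 [-0.0053 -0.0017  0.104 ] 1910
at x-.08 0.10443761171289882
```

View pics/s7.png

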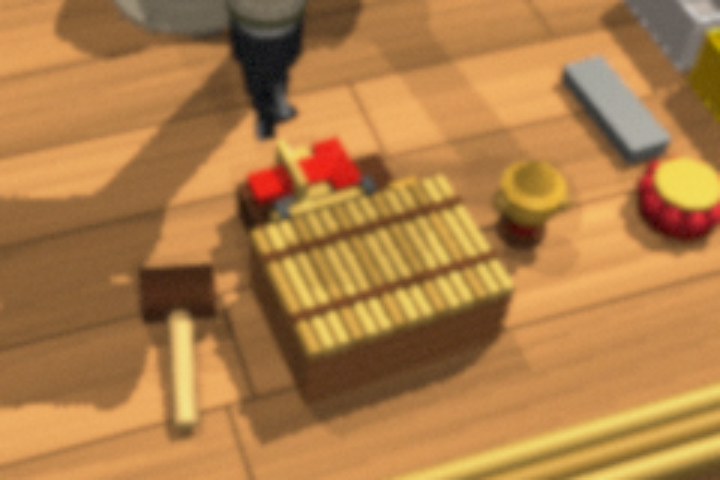

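View pics/w7.png

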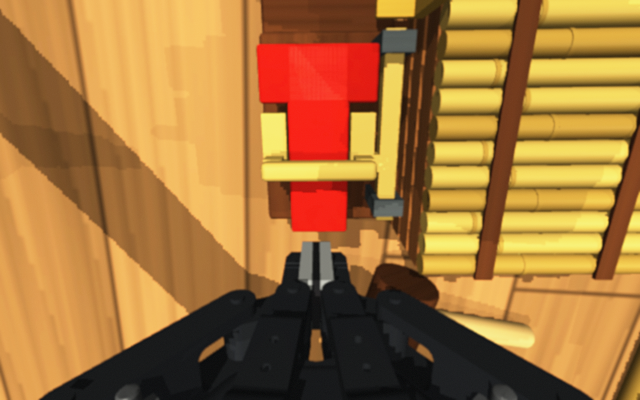

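The hatch is flat: slope 0.005 and top about 104 mm. The tool is lined up with the red bar, whose free end is at (318, 231) and whose crossbar is at row 170. Now I'll press.

Run:
```python
from h import *
im,d=get_image('wrist'); X=cloud('wrist',d)
def loc(p):
    D=p-[x0,y0,0]; return np.round([1e3*(np.cos(A)*D[0]+np.sin(A)*D[1]),1e3*(-np.sin(A)*D[0]+np.cos(A)*D[1]),1e3*D[2]],1)
for u,v in [(318,228),(318,220),(318,184),(318,178),(318,172),(318,164),(294,215),(344,215),(268,172),(372,172)]: print((u,v),im[v,u],loc(X[v,u]))
print(arm.line_to(W(-158,-70,100),v=.1,contact_N=12)); st()
print(arm.line_to(W(-158,-70,50),v=.02,contact_N=4)); st()
```

```text
(318, 228) [247  34  21] [-155.1  -84.    92.8]
(318, 220) [247  34  22] [-155.1  -78.5   90.9]
(318, 184) [179  21  16] [-155.2  -51.1   93.2]
(318, 178) [223 183  77] [-155.4  -42.   112.5]
(318, 172) [245 226 101] [-155.4  -37.6  114.8]
(318, 164) [247 227  99] [-155.4  -33.   113.3]
(294, 215) [249  34  22] [-172.1  -73.9   93.1]
(344, 215) [244  33  23] [-136.5  -74.7   90.9]
(268, 172) [248 238 117] [-186.   -37.8  114.3]
(372, 172) [240 209  93] [-122.3  -37.8  113.9]
False
 t20.11 loc [-157.6  -70.   100.3] F [ 0.3  1.1 -0.2] w 0.0001
True
 t21.41 loc [-158.   -70.1   76.6] F [-0.3  0.6  6.9] w -0.0003
```

Run:
```python
from h import *
print(arm.line_to(W(-157,-70,48),v=.03,contact_N=18)); st()
arm.hold(.35); st()
```

```text
True
 t22.10 loc [-157.9  -70.2   57.2] F [-4.   1.1 13.5] w -0.0001
 t22.45 loc [-157.9  -70.2   57.2] F [-4.1  1.7 12.3] w -0.0
```

Run:
```python
from h import *
print(arm.line_to(W(-157,-70,56),v=.02,contact_N=20)); st()
arm.hold(.2); st()
for y in (-62,-54,-46):
    h=arm.line_to(W(-157,y,56),v=.03,contact_N=25); st('%d %s'%(y,h))
    if h: break
im2,_=get_image('wrist'); cv2.imwrite('pics/w8.png',im2[:,:,::-1])
```

```text
False
 t22.70 loc [-157.7  -70.2   57.1] F [-8.1 -0.9 19.1] w -0.0003
 t22.90 loc [-157.7  -70.2   57.1] F [-9.2 -0.2 18.2] w -0.0002
-62 False t23.32 loc [-155.8  -63.4   57.3] F [-2.7 -6.4 13.3] w -0.0002
-54 False t23.73 loc [-155.1  -55.7   57.6] F [-0.9 -6.9 13.5] w 0.0003
-46 False t24.15 loc [-155.   -47.9   57.7] F [-0.3 -9.7 14.9] w 0.0
```

View pics/w8.png

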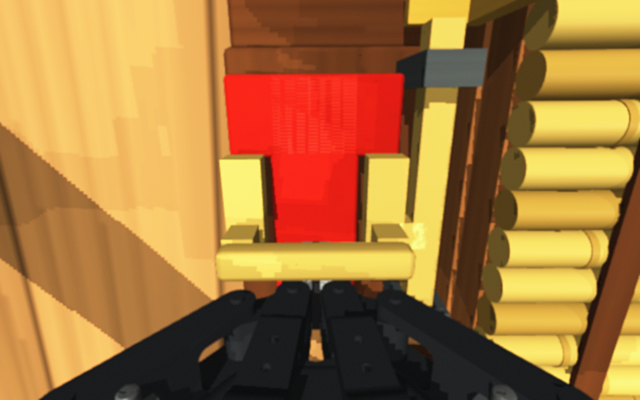

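Run:
```python
from h import *
for y in (-40,-32,-24,-17):
    h=arm.line_to(W(-157,y,55),v=.04,contact_N=22); st('%d %s'%(y,h))
    if h: break
im2,_=get_image('wrist'); cv2.imwrite('pics/w9.png',im2[:,:,::-1])
```

```text
-40 False t24.50 loc [-154.5  -42.2   57.3] F [-0.  -9.6 20.4] w 0.0
-32 False t24.85 loc [-154.4  -34.    57.3] F [ 0.3 -8.3 19.4] w -0.0004
-24 False t25.20 loc [-154.4  -25.9   57.3] F [ 0.1 -8.3 20.1] w -0.0001
-17 False t25.52 loc [-154.4  -18.9   57.3] F [ 0.5 -8.5 19.8] w -0.0
```

View pics/w9.png

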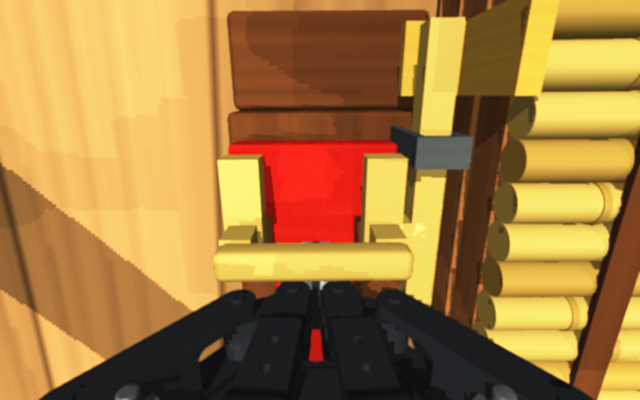

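The prongs now cover most of the ears (tips at row 155, ear ends at row 142). I'll keep pushing until the end stop.

Run:
```python
from h import *
h=arm.line_to(W(-157,0,55),v=.03,contact_N=12); st(h)
im2,d=get_image('wrist'); cv2.imwrite('pics/w10.png',im2[:,:,::-1])
```

```text
True t25.88 loc [-154.3  -16.    57.9] F [-2.4 -4.9  9.8] w -0.0002
```

View pics/w10.png

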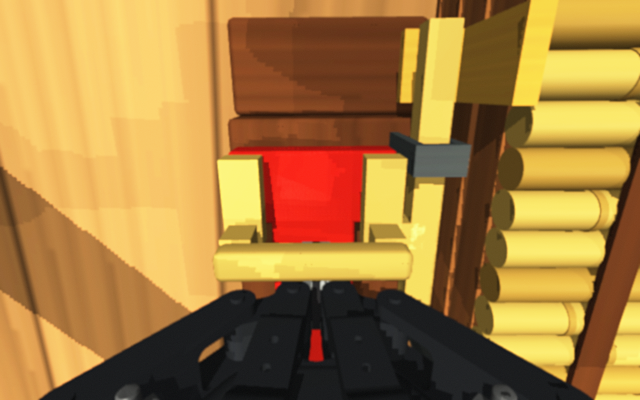

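Run:
```python
from h import *
im,d=get_image('wrist'); X=cloud('wrist',d)
D=X-[x0,y0,0]; L=1e3*np.dstack([np.cos(A)*D[...,0]+np.sin(A)*D[...,1],-np.sin(A)*D[...,0]+np.cos(A)*D[...,1],X[...,2]])
for u,v in [(250,248),(250,262),(250,276),(314,262),(385,262),(240,160),(386,160),(320,160),(320,153),(310,345)]: print((u,v),im[v,u],np.round(L[v,u],1))
s=st()
h=arm.line_to(W(-157,4,55),v=.03,contact_N=15); st(h)
im,d=get_image('wrist'); X=cloud('wrist',d)
D=X-[x0,y0,0]; L=1e3*np.dstack([np.cos(A)*D[...,0]+np.sin(A)*D[...,1],-np.sin(A)*D[...,0]+np.cos(A)*D[...,1],X[...,2]])
for u,v in [(250,248),(250,262),(250,276)]: print((u,v),im[v,u],np.round(L[v,u],1))
```

```text
(250, 248) [180 145  61] [-177.7    8.3  109.4]
(250, 262) [252 241 119] [-177.2    5.   113.5]
(250, 276) [239 208  91] [-177.3   -0.2  114.3]
(314, 262) [249 230 105] [-154.6    5.2  114.1]
(385, 262) [249 229 103] [-129.6    4.9  113.6]
(240, 160) [247 232 104] [-184.1   36.1   87.6]
(386, 160) [242 212  92] [-125.6   36.    86.8]
(320, 160) [252  53  36] [-151.9   33.    72. ]
(320, 153) [252  48  34] [-151.9   36.2   72.4]
(310, 345) [98 20 18] [-156.1  -26.4  118.6]
 t25.98 loc [-154.3  -16.    57.8] F [-2.2 -3.   9.5] w 0.0003
True t26.24 loc [-154.2  -16.1   58.3] F [-1.8 -3.8  9.9] w -0.0
(250, 248) [183 147  61] [-177.8    8.1  109.4]
(250, 262) [249 231 106] [-177.     5.3  114.5]
(250, 276) [237 203  88] [-177.4   -0.4  114.2]
```

The crossbar has moved 42 mm (-37.6 to about +4.5) and a second push was stopped at the same place, so the keeper is at its end stop. I'll back off and lift.

Run:
```python
from h import *
arm.line_to(W(-155,-24,57.5),v=.04); st()
arm.line_to(W(-155,-26,85),v=.05); st()
arm.line_to(W(-155,-28,170),v=.15); st()
arm.line_to(W(-175,-70,230),v=.2); arm.hold(.3); st()
im,d=get_image('wrist'); X=cloud('wrist',d); cv2.imwrite('pics/w11.png',im[:,:,::-1])
D=X-[x0,y0,0]; L=1e3*np.dstack([np.cos(A)*D[...,0]+np.sin(A)*D[...,1],-np.sin(A)*D[...,0]+np.cos(A)*D[...,1],X[...,2]])
I=im.astype(int); box=(L[...,0]>-200)&(L[...,0]<-100)&(abs(L[...,1])<100)
red=box&(I[...,0]>150)&(I[...,1]<80)&(I[...,2]<70)&(L[...,2]>60); print('red z',np.percentile(L[red][:,2],[10,50,90]),red.sum())
cr=box&(L[...,2]>104)&(I[...,1]>150); print('cross y',np.percentile(L[cr][:,1],[5,50,95]),cr.sum())
im,d=get_image('scene'); X=cloud('scene',d); cv2.imwrite('pics/s11.png',cv2.resize(im[120:280,220:460,::-1],None,fx=3,fy=3))
D=X-[x0,y0,0]; lx=np.cos(A)*D[...,0]+np.sin(A)*D[...,1]; ly=-np.sin(A)*D[...,0]+np.cos(A)*D[...,1]
k=(lx>-.05)&(lx<.075)&(abs(ly)<.1)&(X[...,2]>.08)&(X[...,2]<.14)
print('lid',np.linalg.lstsq(np.c_[lx[k],ly[k],np.ones(k.sum())],X[k][:,2],rcond=None)[0])
```

```text
t26.65 loc [-154.3  -23.6   58.5] F [-1.8  4.9 12. ] w 0.0
 t27.35 loc [-155.2  -26.    84.8] F [0.5 0.5 0. ] w 0.0001
 t28.07 loc [-155.5  -27.9  169.1] F [-0.1 -0.   0.9] w -0.0
 t28.90 loc [-175.1  -69.5  229.3] F [-0.1  0.6 -0.5] w 0.0
red z [74.38182667 75.33964202 76.30444216] 4983
cross y [-2.51811258  4.44659319  8.49156527] 1637
lid [-0.00747955 -0.00268544  0.10411187]
```

View pics/w11.png

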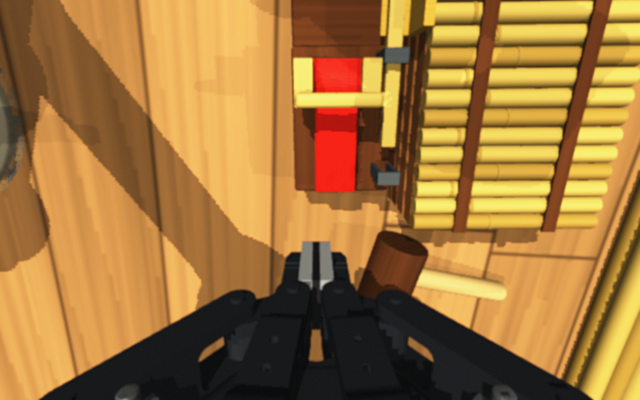

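View pics/s11.png

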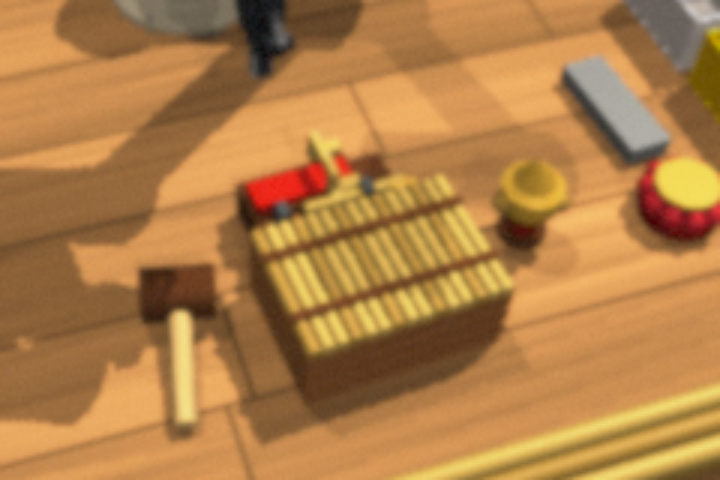

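The bar's top is at z 75.3, up from 72 when pressed and down from 92 fully out, so the plunger is trapped at about 17 mm. The crossbar stayed home after the fingers left. The prongs at (303, 75) and (372, 75) cover the ears, the hatch is flat and the robot is clear.

Run:
```python
from h import *
workorder.job_done()
```

```text
the job is handed in; nothing more can be done
```

The hatch is shut and bolted, and I handed the job in at about 29 s on the robot's clock. The hand-in gives no verdict, so these are my own last checks with the robot clear and its force reading near zero:

| Part | Last check |
|---|---|
| Hatch | Flat: slope 0.007, measured top about 104 mm (106 when shut) |
| Keeper | Moved about 42 mm to its end stop and stayed there after release |
| Plunger | Trapped about 17 mm down: bar top at 75 mm, 92 mm when out |
| Bystanders | Mallet, fairy head, lotus base and whetstone show no visible shift in the last views (not measured); I did not recheck the jar and tin |

- **Missed first sweep:** It passed over the hatch without touching it. The cameras put the fingertips about 20 mm above the reported TCP, and contact on the shut hatch about 15 mm, where the notes put them 22 mm below. The second sweep, using the measured tip, shut the hatch.
- **Packing height:** By touch it came out at about 5 mm, and the cameras gave about 6 mm.
- **Forces:** Readings after each move stayed at about 20 N or less. I did not log the peaks in between, but every pushing move had a contact stop of 25 N or less, except two short ones (under 5 mm).

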